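# Make up two engine-computer repair kits

## Task

Make up the two repair kits: the orange tray gets the red-collared plug, the blue relay and the brass sensor; the black tray gets the white-collared plug and the yellow relay. Each thing stands upright, fully down in the pocket of its shape (plug in the long pocket, relay in the square one, sensor in the round well). Complete the orange kit before anything goes to the black tray, and leave the spare green-collared plug and black relay where they stand.

Things in the scene. Friction and masses are not known exactly. Their poses are not given: they have to be found in the camera images.
- plug_red: Car wiring plug standing upright, mating face up: black block with its upper third (the lock collar) red, brass contacts on top. Belongs in the orange tray's long pocket. 32 mm along its x, 60 mm along its y (long side), 42 mm high, plain upright sides, about 60 g, loose. Origin: centre of the underside; z up. Looks the same turned by half a turn.
- plug_white: Car wiring plug standing upright, mating face up: black block with its upper third (the lock collar) white, brass contacts on top. Belongs in the black tray's long pocket. 32 mm along its x, 60 mm along its y (long side), 42 mm high, plain upright sides, about 60 g, loose. Origin: centre of the underside; z up. Looks the same turned by half a turn.
- plug_green: Car wiring plug standing upright, mating face up: black block with its upper third (the lock collar) green, brass contacts on top. A spare: leave it. 32 mm along its x, 60 mm along its y (long side), 42 mm high, plain upright sides, about 60 g, loose. Origin: centre of the underside; z up. Looks the same turned by half a turn.
- relay_blue: Car relay in its socket, upright: blue cube-like case 30 x 30 mm (from 12 to 42 mm height) on a grey square base 34 x 34 x 12 mm; small white label on top. Belongs in the orange tray's square pocket. About 50 g, loose. Origin: centre of the underside; z up, x and y square to the sides. Any quarter turn fits.
- relay_yellow: Car relay in its socket, upright: yellow cube-like case 30 x 30 mm (from 12 to 42 mm height) on a grey square base 34 x 34 x 12 mm; small white label on top. Belongs in the black tray's square pocket. About 50 g, loose. Origin: centre of the underside; z up, x and y square to the sides. Any quarter turn fits.
- relay_black: Car relay in its socket, upright: black cube-like case 30 x 30 mm (from 12 to 42 mm height) on a grey square base 34 x 34 x 12 mm; small white label on top. A spare: leave it. About 50 g, loose. Origin: centre of the underside; z up, x and y square to the sides. Any quarter turn fits.
- sensor: Brass pressure sensor standing upright: six-sided foot 36 mm across its corners, 12 mm high, with a plain round body 28 mm in diameter above it, up to 46 mm height; black disc on top. About 90 g, loose. Belongs in the orange tray's round well. Origin: centre of the underside; z up; its yaw does not matter.
- tray_orange: Orange kit tray, fixed flat block, 160 (its x) x 140 (its y) x 16 mm. Origin: centre of the underside, z up. Pockets 12 mm deep, grey floors 4 mm above the origin: long one, 48 along x by 76 along y, centred at x +40, y 0 mm; square one 48 x 48 at x -36, y +34; round well, diameter 48, at x -36, y -34. Yaw within 0.3 rad: the long pocket is far from the robot.
- tray_black: Black kit tray, fixed flat block, 160 (its x) x 140 (its y) x 16 mm. Origin: centre of the underside, z up. Pockets 12 mm deep, grey floors 4 mm above the origin: long one, 48 along x by 76 along y, centred at x +40, y 0 mm; square one 48 x 48 at x -36, y +34; round well, diameter 48, at x -36, y -34. Yaw within 0.3 rad: the long pocket is far from the robot.

How it is judged:
On the way, in this order (a step that is already met when the one before it is completed fails the run):
1. the orange kit is complete, all three down in their pockets, while the white-collared plug and the yellow relay are still over 120 mm from the black tray's centre (x of plug_red in the frame of tray_orange between 0.027 and 0.053 m and y of plug_red in the frame of tray_orange between -0.013 and 0.013 m and z of each of plug_red, relay_blue, sensor in the frame of tray_orange below 0.01 m and angle between each of plug_red, relay_blue, sensor's own z axis and vertical below 0.12 rad and linear speed of each of plug_red, relay_blue, sensor below 0.02 m/s and x of relay_blue in the frame of tray_orange between -0.049 and -0.023 m and y of relay_blue in the frame of tray_orange between 0.021 and 0.047 m and x of sensor in the frame of tray_orange between -0.049 and -0.023 m and y of sensor in the frame of tray_orange between -0.047 and -0.021 m and horizontal distance between each of plug_white, relay_yellow and tray_black above 0.12 m), for 0.2 s.
2. the black kit is complete too (x of plug_white in the frame of tray_black between 0.027 and 0.053 m and y of plug_white in the frame of tray_black between -0.013 and 0.013 m and z of each of plug_white, relay_yellow in the frame of tray_black below 0.01 m and angle between each of plug_white, relay_yellow's own z axis and vertical below 0.12 rad and linear speed of each of plug_white, relay_yellow below 0.02 m/s and x of relay_yellow in the frame of tray_black between -0.049 and -0.023 m and y of relay_yellow in the frame of tray_black between 0.021 and 0.047 m), for 0.2 s.
At the end, for the whole second after the job is handed in: Each of the five things in its own tray and pocket: within 13 mm of the pocket's centre along tray x and y, underside under 10 mm above the tray's underside, upright within 0.12 rad, at rest; green-collared plug and black relay within 20 mm of their start (all of step 2 and x of plug_red in the frame of tray_orange between 0.027 and 0.053 m and y of plug_red in the frame of tray_orange between -0.013 and 0.013 m and z of each of plug_red, relay_blue, sensor in the frame of tray_orange below 0.01 m and angle between each of plug_red, relay_blue, sensor's own z axis and vertical below 0.12 rad and linear speed of each of plug_red, relay_blue, sensor below 0.02 m/s and x of relay_blue in the frame of tray_orange between -0.049 and -0.023 m and y of relay_blue in the frame of tray_orange between 0.021 and 0.047 m and x of sensor in the frame of tray_orange between -0.049 and -0.023 m and y of sensor in the frame of tray_orange between -0.047 and -0.021 m and distance of each of plug_green, relay_black from where it was at the start of the episode below 0.02 m); the robot touches nothing.
It fails at once if the spare green-collared plug or black relay is moved by more than 20 mm (not (distance of plug_green from where it was at the start of the episode below 0.02 m) or not (distance of relay_black from where it was at the start of the episode below 0.02 m)).
It also fails if it takes over 115 s, if anything falls off the work surface, if the arm or the gripper's body presses on something with over 40 N, if the wrist force passes 120 N, or if a joint passes its speed limit or range.

## Robot

A 6-joint arm with a two-finger parallel gripper is mounted at the origin on the work surface. World frame = base frame: x ahead of the robot, y to its left, z up, the work surface at z = 0. Lengths are in m, angles in rad, forces in N, time in s.
With the tool pointing down it reaches from about 0.375 to 0.9 m from the base axis. Payload 3.1 kg.
Tool frame: the origin (TCP) lies between the finger pads; the fingertips stand 11 mm ahead of it and the grasp point (between the pads) lies 8 mm behind it; z points along the fingers, y is the line along which they close (so a half turn about z gives the same grasp; the last joint's range is limited). The gripper opens to 87 mm and grips with 3 to 60 N. Pads are 19 mm wide; open, the fingers measure 117 mm over their backs; the gripper's body (75 mm by 190 mm) begins 51 mm behind the grasp point.
Start: joints at [0.931, 0.527, 1.433, -0, 1.181, -0.178], TCP at [0.278, 0.56, 0.234] pointing down, gripper open.
Joint ranges: [-3.08, 3.08], [-0.75, 2.2], [0.22, 2.44], [-1.43, 4.57], [0, 2.65], [-2.85, 2.85]. Speed limits (rad/s): [2.79, 2.79, 3.14, 3.14, 3.14, 3.14].

## Interface

Orientations are given as a unit quaternion [x, y, z, w].
In Python, from rig import robot gives the robot as it stands.
- The arm moves only by the tool move_arm, never from a script. Its argument "moves" is text: rows parted by semicolons, each of 7 numbers parted by spaces: the shift along the tool's x, y, z in units of 100 mm (1.0 is 100 mm), then the turn, a rotation vector about the tool's x, y, z in units of 90 degrees (1.0 is 90 degrees), then the opening, from 0 (shut) to 1 (fully open). A call has 1 to 12 rows; each row is the pose to reach, as a shift and turn from the pose commanded when the call began, along the tool's axes at that moment; what a row does not reach only later rows make up. A row lasts 1/10 s, in which the tool goes at most 50 mm and 8.59 degrees, less where a joint would pass 70% of its speed; a pose out of reach is approached as far as the arm can. A call with a number of a shift or a turn outside -1 to 1 is refused whole. A call with a gripper value outside its range is refused whole. The fingers move at their own pace and stop on an object; "squeeze" is the grip in N (left out, the last holds). Time passes only in rows, so rows that repeat a pose let the fingers close. It gives the time, the measured TCP pose, the force, the opening and the grip force at its end, in the units of the state.
- robot.get_obs(): the state, without advancing time (a new reading comes with each control period).
- robot.camera(name): name is "side" or "top" or "wrist"; returns a dict with "image" (400x640x3 uint8, red, green, blue), "intrinsics" (3x3 intrinsics, pixels), "extrinsics" (4x4, takes a point from world to camera coordinates). Camera axes: x right, y up, looking along -z (the intrinsics and any distortion apply to the point x, -y, -z); pixel columns grow to the right and rows downward; lengths in m; the calibration is good to about 2 mm. The wrist camera is an equidistant fisheye: a pixel r from the principal point sees the ray r / f radians off the axis. A picture is of the moment at which its call begins. There is no depth.
- robot.hand_in(): hands the job in; it is judged then, once.
The state is a dict: "time": time; "q": joint angles; "joint_velocities": joint speeds; "joint_torque": joint torques, N m; "position": TCP position; "tool_rot": TCP orientation; "ft_force": force on the tool from outside, world axes, zero at the start; "moment": the same for the moment, N m; "grip_width": finger opening in m; "grip_force": force on a finger pad.
Only numpy, scipy, OpenCV 4.12 (cv2) and the standard library are available. Lean on these libraries where they do the work, as an engineer would, in place of code of your own. Each camera call takes 0.05 s, during which the arm holds its last target. There are 200 camera calls.

## Working session

There is one attempt and no reset: what is moved stays moved. The work goes in short steps, Python scripts to look and compute and a tool call to move; the robot and the scene stay as the last step left them, time stands still between calls to the robot, and variables do not carry over. Pictures are saved under pics/ and viewed, at most 14 in all, crops included, and the job is handed in when it is done.

Besides the shell and the picture viewer there is one more tool, called after ">>>" as name(argument=value, ...), one argument or row to a line, values as JSON. move_arm: Moves the arm, as the interface text tells. Shifts and turns lie within -1 to 1; 1 stands for 100 mm of shift or 90 degrees of turn. Its arguments: {"type":"object","properties":{"moves":{"type":"string"},"squeeze":{"type":"number"}},"required":["moves"]}

```bash
mkdir -p pics; python3 - <<'E'
from rig import robot
import cv2,pickle
d={}
for n in("top","side"):
    c=robot.camera(n);d[n]=c;cv2.imwrite(f"pics/{n}0.png",c["image"][:,:,::-1])
    print(n,c["intrinsics"],c["extrinsics"])
pickle.dump(d,open("c0.pkl","wb"))
o=robot.get_obs();print(o)
E
```

```text
top [[379.37236311   0.         316.66522397]
 [  0.         379.37236311 196.0277521 ]
 [  0.           0.           1.        ]] [[ 0.00173688 -0.99998497 -0.00519937 -0.0035497 ]
 [ 0.99736653  0.00135531  0.07251328 -0.56811727]
 [-0.07250514 -0.00531162  0.99735389 -0.85025406]
 [ 0.          0.          0.          1.        ]]
side [[372.83630716   0.         317.01575417]
 [  0.         372.83630716 202.24183938]
 [  0.           0.           1.        ]] [[ 0.89509827 -0.44549401 -0.01828051 -0.47811413]
 [ 0.23143208  0.42917369  0.8730688  -0.16938383]
 [-0.38110141 -0.78571307  0.48725423 -0.53437378]
 [ 0.          0.          0.          1.        ]]
{'time': 0.1, 'q': array([ 9.31446985e-01,  5.28361144e-01,  1.43381901e+00, -2.39953963e-05,
        1.18140796e+00, -1.78484909e-01]), 'joint_velocities': array([ 0.00033866, -0.00182922, -0.00433782, -0.00037169,  0.00034455,
        0.00026888]), 'joint_torque': array([-4.18750278e-04, -4.40983558e+01, -1.77150053e+01,  6.34846115e-02,
        5.33974066e-02, -4.71432259e-05]), 'position': array([0.27751917, 0.5592644 , 0.23266262]), 'tool_rot': array([ 2.28393778e-01,  9.73568327e-01, -9.19880029e-04, -3.86532859e-04]), 'ft_force': array([ 0.67502366, -0.09106116,  0.23841639]), 'moment': array([-0.00242955, -0.02434095,  0.03729453]), 'grip_force': 0.0, 'grip_width': 0.0872091850797628}
```

View pics/top0.png

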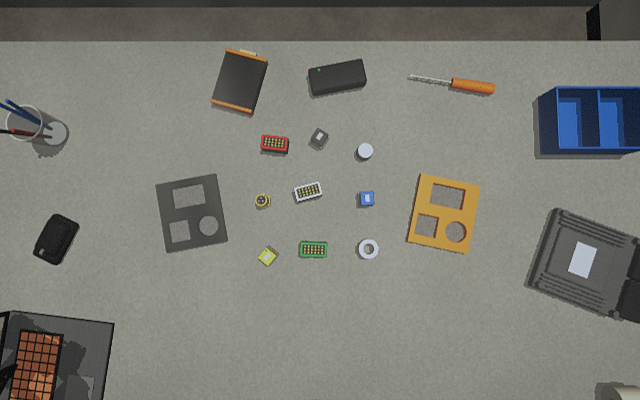

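View pics/side0.png

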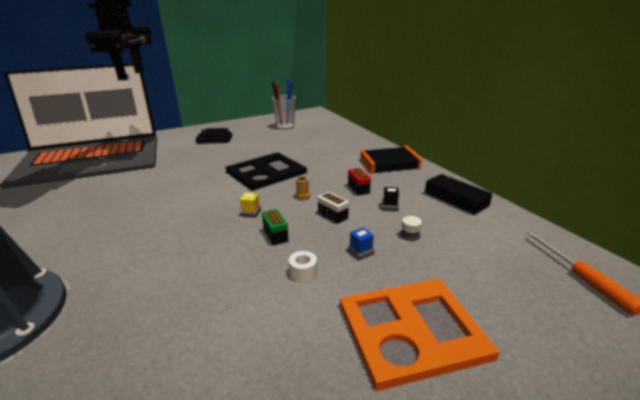

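Top view: red plug (275,144), white plug (308,191), sensor (262,200), blue relay (367,199), yellow relay (267,257), spares green (313,250) and black relay (318,137), orange tray (444,213), black tray (192,213). The side view agrees with this layout.

```bash
cat > h.py <<'E'
import numpy as np,cv2
def cast(c,u,v,z):
    K,E=c["intrinsics"],c["extrinsics"];R,t=E[:3,:3],E[:3,3]
    d=np.linalg.inv(K)@[u,v,1];d=R.T@(d*[1,-1,-1]);o=-R.T@t
    return (o+d*(z-o[2])/d[2])[:2]
def boxw(c,cnt,z):
    P=np.array([cast(c,*p,z) for p in cnt.reshape(-1,2)],np.float32)*1000
    (x,y),(w,h),a=cv2.minAreaRect(P)
    if w<h:w,h,a=h,w,a+90   # a = yaw (deg) of long side
    return np.round([x,y,w,h,(a+90)%180-90],1)
E
python3 - <<'E'
import pickle,cv2,numpy as np
from h import *
c=pickle.load(open("c0.pkl","rb"))["top"];im=c["image"]
hsv=cv2.cvtColor(im,cv2.COLOR_RGB2HSV)
T=dict(red=((0,120,90),(8,255,255),(275,144),.042),white=((0,0,190),(180,40,255),(308,191),.042),green=((45,100,60),(80,255,255),(313,250),.042),
blue=((100,100,60),(125,255,255),(367,199),.042),yellow=((25,110,90),(35,255,255),(267,257),.042),sensor=((12,70,60),(30,255,255),(262,200),.046),
blackrelay=((0,0,0),(180,90,75),(318,137),.042),orange=((8,150,120),(22,255,255),(444,213),.016),black=((0,0,0),(180,60,90),(192,213),.016))
for n,(lo,hi,(u,v),z) in T.items():
    m=cv2.inRange(hsv,np.array(lo),np.array(hi));r=50 if z<.02 else 22
    k=np.zeros_like(m);k[v-r:v+r,u-r:u+r]=255;m&=k
    cs=cv2.findContours(m,0,2)[0]
    big=[x for x in cs if len(x)>3]
    cnt=max(big,key=cv2.contourArea) if z<.02 else np.vstack(big)
    print(n,boxw(c,cnt,z),len(big))
    if z<.02:
        cc,h=cv2.findContours(m,cv2.RETR_CCOMP,2)
        for q,hh in zip(cc,h[0]):
            if hh[3]>=0 and cv2.contourArea(q)>60: print("  hole",boxw(c,q,z))
E
```

```text
red [687.8  94.2  60.3  31.5  82.8] 1
white [578.6  17.3  58.2  28.6 -74.6] 1
green [448.8   5.1  57.7  30.8 -89.9] 1
blue [ 562.3 -114.9   29.4   28.7    5.8] 1
yellow [433.  107.5  30.7  28.9 -36.7] 1
sensor [556.4 117.7  35.4  29.6  56.6] 1Traceback (most recent call last):
  File "<stdin>", line 13, in <module>
    return _nx.concatenate(arrs, 0, dtype=dtype, casting=casting)
           ~~~~~~~~~~~~~~~^^^^^^^^^^^^^^^^^^^^^^^^^^^^^^^^^^^^^^^
ValueError: need at least one array to concatenate
```

```bash
python3 - <<'E'
import pickle,cv2,numpy as np
from h import *
c=pickle.load(open("c0.pkl","rb"))["top"];im=c["image"]
hsv=cv2.cvtColor(im,cv2.COLOR_RGB2HSV)
print(hsv[137,310:326].tolist(),hsv[213,185:192].tolist(),hsv[213,130:134].tolist(),hsv[200,254:270].tolist())
for n,lo,hi,(u,v) in(("orange",(8,150,120),(22,255,255),(444,213)),("black",(0,0,0),(180,255,85),(192,213))):
    m=cv2.inRange(hsv,np.array(lo),np.array(hi));k=np.zeros_like(m);k[v-50:v+50,u-50:u+50]=255;m&=k
    cc,h=cv2.findContours(m,cv2.RETR_CCOMP,2)
    for q,hh in zip(cc,h[0]):
        if cv2.contourArea(q)>60: print(n,hh[3],boxw(c,q,.016))
E
```

```text
[[34, 14, 147], [20, 16, 96], [30, 9, 86], [36, 14, 89], [25, 17, 90], [19, 23, 88], [106, 21, 182], [104, 21, 204], [105, 23, 202], [104, 19, 199], [104, 23, 191], [98, 8, 124], [30, 17, 89], [40, 17, 88], [20, 8, 90], [30, 9, 89]] [[45, 13, 78], [30, 13, 78], [0, 10, 75], [30, 17, 74], [165, 14, 73], [35, 20, 77], [20, 10, 73]] [[38, 14, 142], [30, 16, 141], [36, 19, 136], [33, 17, 139]] [[120, 5, 144], [27, 120, 187], [26, 96, 136], [38, 14, 73], [45, 4, 126], [30, 11, 119], [21, 22, 82], [30, 14, 71], [39, 11, 158], [30, 7, 117], [124, 25, 72], [29, 93, 132], [27, 129, 201], [25, 91, 101], [0, 39, 66], [27, 133, 195]]
orange -1 [ 530.1 -294.5  157.5  139.5  -12.2]
orange 0 [ 488.7 -319.3   51.    49.1   44.3]
orange 0 [ 501.5 -253.4   53.1   52.3  -12.3]
orange 0 [ 568.4 -302.5   80.4   53.2   77.9]
black -1 [529.7 286.4 158.6 142.4  10.9]
black 6 [487.5 312.3  51.9  48.9  11.4]
black 6 [501.4 245.9  47.6  46.6  45.7]
black 6 [568.  293.2  78.1  51.2 -78.6]
black 6 [598.9 243.5  37.6  29.5  12.7]
```

Measured sizes match those given, and the pocket positions agree with the tray frames. Heading for the red plug, squaring the tool with the world first (tool x = +Y, tool y = +X).

>>> move_arm(
  moves="-1 -0.4 1 0 0 0.707 0.7; -1 -0.4 1 0 0 0.707 0.7; -1 -0.4 1 0 0 0.707 0.7; -1 -0.4 1 0 0 0.707 0.7; -1 -0.4 1 0 0 0.707 0.7; -1 -0.4 1 0 0 0.707 0.7; -1 -0.4 1 0 0 0.707 0.7; -1 -0.4 1 0 0 0.707 0.7; -1 -0.4 1 0 0 0.707 0.7; -1 -0.4 1 0 0 0.707 0.7",
  squeeze=25,
)

```text
time: 1.1
position: [0.3495, 0.4793, 0.1333]
tool_rot: [0.707, 0.707, -0.0, 0.0]
ft_force: [0.1, 0.4, -0.5]
grip_width: 0.061
grip_force: 0.0
```

>>> move_arm(
  moves="-1 0.85 0 0 0 0 0.7; -1 0.85 0 0 0 0 0.7; -1 0.85 0 0 0 0 0.7; -1 0.85 0 0 0 0 0.7",
)

```text
time: 1.5
position: [0.4377, 0.3768, 0.1336]
tool_rot: [0.709, 0.706, 0.0, 0.001]
ft_force: [0.2, -0.3, 0.6]
grip_width: 0.0611
grip_force: 0.0
```

>>> move_arm(
  moves="-1 0.85 0 0 0 0 0.7; -1 0.85 0 0 0 0 0.7; -1 0.85 0 0 0 0 0.7; -1 0.85 0 0 0 0 0.7",
)

```text
time: 1.9
position: [0.5226, 0.2773, 0.1336]
tool_rot: [0.709, 0.706, 0.001, 0.001]
ft_force: [0.1, 0.5, -0.1]
grip_width: 0.0609
grip_force: 0.0
```

>>> move_arm(
  moves="-1 0.85 0 0 0 0 0.7; -1 0.85 0 0 0 0 0.7; -1 0.85 0 0 0 0 0.7; -1 0.85 0 0 0 0 0.7; -1 0.85 0 0 0 0 0.7",
)

```text
time: 2.4
position: [0.6035, 0.1802, 0.1332]
tool_rot: [0.707, 0.707, -0.0, -0.001]
ft_force: [-1.0, -0.4, 0.5]
grip_width: 0.061
grip_force: 0.0
```

```bash
cat >> h.py <<'E'
from scipy.spatial.transform import Rotation as Ro
def plan(x,y,z,th):
    "shift (mm, current tool axes) and turn in move units to the target; th = yaw (deg) of tool y"
    from rig import robot
    o=robot.get_obs();p=o["position"]*1000;R=Ro.from_quat(o["tool_rot"]).as_matrix()
    t=np.radians(th);G=np.array([[-np.sin(t),np.cos(t),0],[np.cos(t),np.sin(t),0],[0,0,-1]]).T
    print("t",o["time"],"pos",p.round(1),"shift",((R.T@(np.array([x,y,z])-p))/100).round(3),"turn",(Ro.from_matrix(R.T@G).as_rotvec()/(np.pi/2)).round(3),"w",o["grip_width"])
E
python3 -c "
from h import *
plan(688,94,130,-7)"
```

```text
t 2.4 pos [603.5 180.2 133.2] shift [-0.862  0.845  0.03 ] turn [-0.001 -0.     0.077] w 0.06099309164992617
```

>>> move_arm(
  moves="-0.86 0.845 0.03 0 0 0.078 0.7; -0.86 0.845 0.03 0 0 0.078 0.7; -0.86 0.845 0.03 0 0 0.078 0.7; -0.86 0.845 0.03 0 0 0.078 0.7; -0.86 0.845 0.03 0 0 0.078 0.7; -0.86 0.845 0.03 0 0 0.078 0.7",
)

```text
time: 3.0
position: [0.6868, 0.0959, 0.1302]
tool_rot: [0.748, 0.663, -0.001, -0.001]
ft_force: [1.2, 0.8, 0.2]
grip_width: 0.0606
grip_force: 0.0
```

```bash
python3 - <<'E'
from h import *
from rig import robot
c=robot.camera("wrist");cv2.imwrite("pics/w1.png",c["image"][:,:,::-1]);print(c["intrinsics"])
plan(688,94,28,-7)
im=c["image"];K,E=c["intrinsics"],c["extrinsics"]
m=cv2.inRange(cv2.cvtColor(im,cv2.COLOR_RGB2HSV),np.array((0,120,70)),np.array((8,255,255)))
q=max(cv2.findContours(m,0,2)[0],key=cv2.contourArea);print(cv2.contourArea(q))
P=[]
for u,v in q.reshape(-1,2):
    d=np.array([u-K[0,2],v-K[1,2]])/K[0,0];r=np.hypot(*d)
    ray=np.array([*(d/r*np.sin(r)),np.cos(r)])*[1,-1,-1]
    ray=E[:3,:3].T@ray;o=-E[:3,:3].T@E[:3,3];P.append((o+ray*(.042-o[2])/ray[2])[:2]*1000)
print(cv2.minAreaRect(np.array(P,np.float32)))
E
```

```text
[[309.70691629   0.         317.23297032]
 [  0.         309.70691629 201.21359578]
 [  0.           0.           1.        ]]
t 3.05 pos [687.1  95.7 130.4] shift [-0.016  0.013  1.024] turn [-0.001 -0.     0.001] w 0.06069096552878287
2701.5
((689.5254516601562, 94.619873046875), (60.21503829956055, 31.68901252746582), 82.93849182128906)
```

View pics/w1.png

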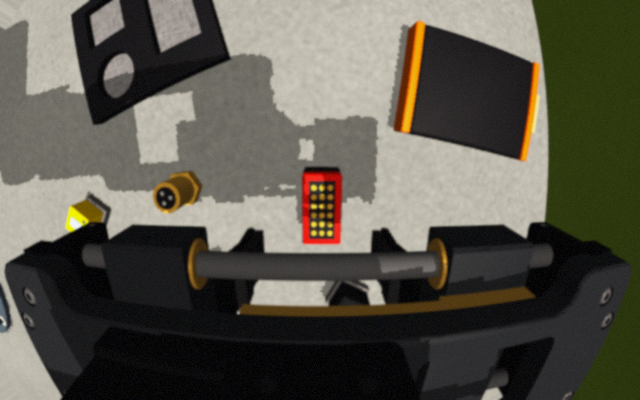

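The wrist view shows the red plug at (321,205), midway between the fingers. Its measured centre agrees with the top view within 2 mm, so I'll go down and grip.

>>> move_arm(
  moves="-0.01 0.02 0.4 0 0 0 0.7; -0.01 0.02 0.75 0 0 0 0.7; -0.01 0.02 1 0 0 0 0.7; -0.01 0.02 1 0 0 0 0.7; -0.01 0.02 1 0 0 0 0.7; -0.01 0.02 1 0 0 0 0.2; -0.01 0.02 1 0 0 0 0.2; -0.01 0.02 1 0 0 0 0.2; -0.01 0.02 1 0 0 0 0.2; -0.01 0.02 1 0 0 0 0.2",
)

```text
time: 4.05
position: [0.6911, 0.092, 0.0313]
tool_rot: [0.749, 0.662, 0.0, 0.0]
ft_force: [-0.2, -0.3, 3.5]
grip_width: 0.0316
grip_force: 25.0
```

>>> move_arm(
  moves="0 0 -0.4 0 0 0 0.2; 0 0 -0.8 0 0 0 0.2; 0 0 -1 0 0 0.058 0.2; 0 0 -1 0 0 0.058 0.2; 0 0 -1 0 0 0.058 0.2",
)

```text
time: 4.55
position: [0.6903, 0.092, 0.1302]
tool_rot: [0.778, 0.628, -0.0, -0.0]
ft_force: [-1.1, 0.0, -0.4]
grip_width: 0.0318
grip_force: 25.0
```

```bash
python3 -c "
from h import *
plan(569,-303,130,-12.2)"
```

```text
t 4.55 pos [690.3  92.  130.2] shift [-4.117e+00 -3.530e-01  3.000e-03] turn [-0.  0.  0.] w 0.0318116426202074
```

>>> move_arm(
  moves="-0.5 -0.09 0 0 0 0 0.2; -1 -0.09 0 0 0 0 0.2; -1 -0.09 0 0 0 0 0.2",
)

```text
time: 4.85
position: [0.6578, -0.0092, 0.1277]
tool_rot: [0.78, 0.626, -0.003, -0.001]
ft_force: [0.4, -0.5, -0.4]
grip_width: 0.0317
grip_force: 25.0
```

>>> move_arm(
  moves="-0.5 -0.09 0 0 0 0 0.2; -1 -0.09 0 0 0 0 0.2; -1 -0.09 0 0 0 0 0.2",
)

```text
time: 5.15
position: [0.6286, -0.1048, 0.1283]
tool_rot: [0.78, 0.626, -0.002, -0.001]
ft_force: [0.0, 1.2, -0.7]
grip_width: 0.0319
grip_force: 25.0
```

>>> move_arm(
  moves="-0.5 -0.09 0 0 0 0 0.2; -1 -0.09 0 0 0 0 0.2; -1 -0.09 0 0 0 0 0.2",
)

```text
time: 5.45
position: [0.5994, -0.2004, 0.1288]
tool_rot: [0.78, 0.626, -0.001, 0.0]
ft_force: [1.0, 0.3, -0.9]
grip_width: 0.0313
grip_force: 25.0
```

>>> move_arm(
  moves="-0.5 -0.09 0 0 0 0 0.2; -1 -0.09 0 0 0 0 0.2; -1 -0.09 0 0 0 0 0.2; -1 -0.09 0 0 0 0 0.2; -1 -0.09 0 0 0 0 0.2",
)

```text
time: 5.95
position: [0.5703, -0.289, 0.1293]
tool_rot: [0.778, 0.628, -0.0, -0.002]
ft_force: [-0.1, -0.5, -0.9]
grip_width: 0.0317
grip_force: 25.0
```

```bash
python3 -c "
from h import *
plan(569,-305,35,-12.2)"
```

```text
t 5.95 pos [ 570.3 -289.   129.3] shift [-0.161  0.023  0.942] turn [-0.002 -0.001 -0.   ] w 0.0317178282377691
```

>>> move_arm(
  moves="-0.16 0.02 0 0 0 0 0.2; -0.16 0.02 0.3 0 0 0 0.2; -0.16 0.02 0.6 0 0 0 0.2; -0.16 0.02 0.8 0 0 0 0.2; -0.16 0.02 0.94 0 0 0 0.2; -0.16 0.02 0.94 0 0 0 0.2; -0.16 0.02 0.94 0 0 0 0.2; -0.16 0.02 0.94 0 0 0 0.55; -0.16 0.02 0.94 0 0 0 0.55; -0.16 0.02 0.94 0 0 0 0.55; -0.16 0.02 0.94 0 0 0 0.55",
)

```text
time: 7.05
position: [0.5693, -0.3073, 0.037]
tool_rot: [0.779, 0.627, 0.0, 0.0]
ft_force: [0.5, 0.3, -0.3]
grip_width: 0.047
grip_force: 0.0
```

>>> move_arm(
  moves="0 0 -0.3 0 0 0 0.55; 0 0 -0.7 0 0 0 0.55; 0 0 -1 0 0 0 0.7; 0 0 -1 0 0 -0.2 0.7; 0 0 -1 0 0 -0.2 0.7; 0 0 -1 0 0 -0.2 0.7",
)

```text
time: 7.65
position: [0.5692, -0.3072, 0.1372]
tool_rot: [0.671, 0.742, 0.0, 0.0]
ft_force: [0.1, 0.4, -0.0]
grip_width: 0.0606
grip_force: 0.0
```

```bash
python3 -c "
from h import *
plan(562,-115,132,5.8)"
```

```text
t 7.65 pos [ 569.2 -307.2  137.2] shift [1.92  0.122 0.051] turn [ 0.  0. -0.] w 0.0605955325929887
```

>>> move_arm(
  moves="0.5 0.06 0 0 0 0 0.6; 1 0.06 0 0 0 0 0.6; 1 0.06 0 0 0 0 0.6",
)

```text
time: 7.95
position: [0.5624, -0.2003, 0.1357]
tool_rot: [0.67, 0.742, 0.0, -0.004]
ft_force: [-1.1, -0.5, 0.5]
grip_width: 0.0528
grip_force: 0.0
```

>>> move_arm(
  moves="0.5 0.06 0.05 0 0 0 0.6; 0.92 0.06 0.05 0 0 0 0.6; 0.92 0.06 0.05 0 0 0 0.6; 0.92 0.06 0.05 0 0 0 0.6; 0.92 0.06 0.05 0 0 0 0.6",
)

```text
time: 8.45
position: [0.5627, -0.1162, 0.1317]
tool_rot: [0.671, 0.741, 0.0, 0.001]
ft_force: [-1.5, -0.7, 0.4]
grip_width: 0.0523
grip_force: 0.0
```

```bash
python3 -c "
from h import *
plan(562.5,-115,31,5.8)
from rig import robot
c=robot.camera('top');cv2.imwrite('pics/t2.png',c['image'][:,:,::-1])
cv2.imwrite('pics/w2.png',np.hstack([cv2.resize(robot.camera('wrist')['image'],(400,250)),cv2.resize(c['image'][130:290,240:496],(400,250))])[:,:,::-1])"
```

```text
t 8.45 pos [ 562.7 -116.2  131.7] shift [ 0.014 -0.002  1.007] turn [ 0.001  0.001 -0.002] w 0.052321153622377825
```

View pics/w2.png

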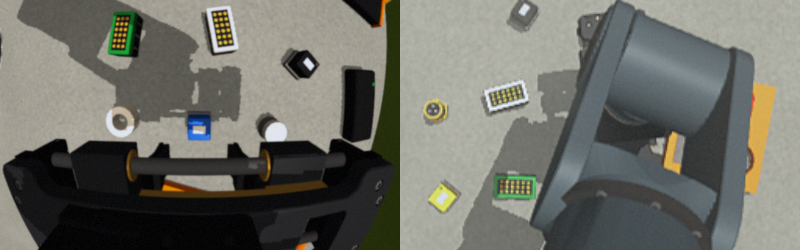

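Wrist half: the blue relay at (199,127) is centred between the fingers. Top half: the arm hides the orange tray, so I'll check the plug later. Gripping the relay.

>>> move_arm(
  moves="0 0 0.4 0 0 0 0.6; 0 0 0.75 0 0 0 0.6; 0 0 1 0 0 0 0.6; 0 0 1 0 0 0 0.6; 0 0 1 0 0 0 0.6; 0 0 1 0 0 0 0.2; 0 0 1 0 0 0 0.2; 0 0 1 0 0 0 0.2; 0 0 1 0 0 0 0.2",
)

```text
time: 9.45
position: [0.5626, -0.1151, 0.0326]
tool_rot: [0.671, 0.742, 0.0, 0.001]
ft_force: [-0.5, -0.3, 3.4]
grip_width: 0.0299
grip_force: 25.0
```

>>> move_arm(
  moves="0 0 -0.4 0 0 0 0.2; 0 0 -0.8 0 0 0.1 0.2; 0 0 -1 0 0 0.2 0.2; 0 0 -1 0 0 0.2 0.2; 0 0 -1 0 0 0.2 0.2",
)

```text
time: 9.95
position: [0.5617, -0.1148, 0.1316]
tool_rot: [0.778, 0.628, 0.0, 0.0]
ft_force: [0.5, -0.0, -0.9]
grip_width: 0.0303
grip_force: 25.0
```

```bash
python3 -c "
from h import *
plan(502,-254,130,-12.2)"
```

```text
t 9.95 pos [ 561.7 -114.8  131.6] shift [-1.487 -0.291  0.016] turn [0.    0.    0.001] w 0.03026452952885774
```

>>> move_arm(
  moves="-0.5 -0.15 0 0 0 0 0.2; -0.75 -0.15 0 0 0 0 0.2; -0.75 -0.15 0 0 0 0 0.2",
)

```text
time: 10.25
position: [0.5298, -0.1876, 0.1297]
tool_rot: [0.779, 0.627, -0.001, -0.001]
ft_force: [-0.0, -0.6, -0.3]
grip_width: 0.0299
grip_force: 25.0
```

>>> move_arm(
  moves="-0.5 -0.14 0 0 0 0 0.2; -0.74 -0.14 0 0 0 0 0.2; -0.74 -0.14 0 0 0 0 0.2; -0.74 -0.14 0 0 0 0 0.2; -0.74 -0.14 0 0 0 0 0.2; -0.74 -0.14 0 0 0 0 0.2",
)

```text
time: 10.85
position: [0.502, -0.2527, 0.1311]
tool_rot: [0.778, 0.628, -0.0, -0.001]
ft_force: [1.0, 0.8, -0.7]
grip_width: 0.0297
grip_force: 25.0
```

```bash
python3 -c "
from h import *
plan(502,-254,37,-12.2)"
```

```text
t 10.85 pos [ 502.  -252.7  131.1] shift [-0.013  0.004  0.941] turn [-0.001 -0.001  0.001] w 0.029671102845501937
```

>>> move_arm(
  moves="-0.01 0 0.3 0 0 0 0.2; -0.01 0 0.6 0 0 0 0.2; -0.01 0 0.8 0 0 0 0.2; -0.01 0 0.94 0 0 0 0.2; -0.01 0 0.94 0 0 0 0.2; -0.01 0 0.94 0 0 0 0.2; -0.01 0 0.94 0 0 0 0.52; -0.01 0 0.94 0 0 0 0.52; -0.01 0 0.94 0 0 0 0.52; -0.01 0 0.94 0 0 0 0.52",
)

```text
time: 11.85
position: [0.5018, -0.2555, 0.0379]
tool_rot: [0.779, 0.627, 0.0, 0.0]
ft_force: [-0.3, 1.3, 0.3]
grip_width: 0.0446
grip_force: 0.0
```

>>> move_arm(
  moves="0 0 -0.3 0 0 0 0.52; 0 0 -0.7 0 0 0 0.52; 0 0 -1 0 0 0 0.6; 0 0 -1 0 0 -0.136 0.6; 0 0 -1 0 0 -0.136 0.6; 0 0 -1 0 0 -0.136 0.6",
)

```text
time: 12.45
position: [0.5017, -0.2554, 0.1381]
tool_rot: [0.707, 0.707, 0.0, 0.0]
ft_force: [-0.7, 0.7, 0.2]
grip_width: 0.0517
grip_force: 0.0
```

```bash
python3 -c "
from h import *
plan(556,117,132,0)
import pickle
c=pickle.load(open('c0.pkl','rb'))['top']
g=cv2.cvtColor(c['image'],cv2.COLOR_RGB2GRAY)[188:212,250:276]
cv2.imwrite('pics/s.png',cv2.resize(c['image'][185:215,247:279],(640,600),interpolation=0)[:,:,::-1])"
```

```text
t 12.45 pos [ 501.7 -255.4  138.1] shift [3.724 0.54  0.06 ] turn [ 0.  0. -0.] w 0.05173194478357352
```

View pics/s.png

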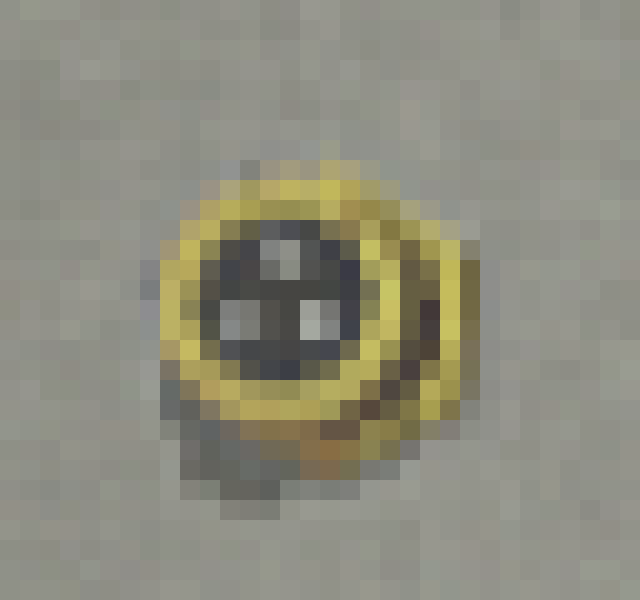

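The disc centre of the sensor is at crop (282,300), i.e. top-image pixel (260.6,199.5).

```bash
python3 -c "
from h import *
import pickle
c=pickle.load(open('c0.pkl','rb'))['top']
x,y=cast(c,260.6,199.5,.046)*1000;print(x,y)
plan(x,y,132,0)"
```

```text
558.3479183431244 122.13537253974758
t 12.45 pos [ 501.7 -255.4  138.1] shift [3.776 0.563 0.06 ] turn [ 0.  0. -0.] w 0.05173194478357352
```

>>> move_arm(
  moves="0.5 0.14 0 0 0 0 0.6; 0.94 0.14 0 0 0 0 0.6; 0.94 0.14 0 0 0 0 0.6",
)

```text
time: 12.75
position: [0.5137, -0.1557, 0.1369]
tool_rot: [0.706, 0.708, -0.0, -0.003]
ft_force: [-0.4, 0.6, 0.1]
grip_width: 0.0522
grip_force: 0.0
```

>>> move_arm(
  moves="0.5 0.14 0 0 0 0 0.6; 0.94 0.14 0 0 0 0 0.6; 0.94 0.14 0 0 0 0 0.6",
)

```text
time: 13.05
position: [0.5284, -0.0628, 0.1371]
tool_rot: [0.706, 0.708, -0.0, -0.002]
ft_force: [0.4, -0.1, 0.5]
grip_width: 0.0521
grip_force: 0.0
```

>>> move_arm(
  moves="0.5 0.14 0 0 0 0 0.6; 0.94 0.14 0 0 0 0 0.6; 0.94 0.14 0 0 0 0 0.6",
)

```text
time: 13.35
position: [0.5433, 0.0303, 0.1373]
tool_rot: [0.706, 0.708, -0.0, -0.001]
ft_force: [0.3, -0.8, -0.6]
grip_width: 0.0522
grip_force: 0.0
```

>>> move_arm(
  moves="0.5 0.14 0 0 0 0 0.6; 0.94 0.14 0 0 0 0 0.6; 0.94 0.14 0 0 0 0 0.6; 0.94 0.14 0 0 0 0 0.6; 0.94 0.14 0 0 0 0 0.6",
)

```text
time: 13.85
position: [0.558, 0.1189, 0.1373]
tool_rot: [0.708, 0.706, -0.0, 0.0]
ft_force: [-0.3, -0.7, 0.3]
grip_width: 0.0519
grip_force: 0.0
```

```bash
python3 -c "
from h import *
plan(558.3,122,34,0)
from rig import robot
c=robot.camera('top');cv2.imwrite('pics/w3.png',np.hstack([cv2.resize(robot.camera('wrist')['image'],(400,250)),cv2.resize(c['image'][165:260,388:488],(390,250))])[:,:,::-1])"
```

```text
t 13.85 pos [558.  118.9 137.3] shift [0.032 0.003 1.033] turn [-0.     0.    -0.001] w 0.05192960711735649
```

View pics/w3.png

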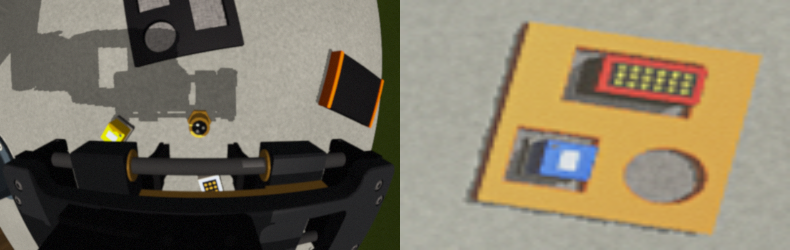

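Right crop: the red plug (655,80) and blue relay (565,160) sit down in their pockets, the lean being parallax. The sensor at (199,122) in the wrist half is centred, so I'll grip it.

>>> move_arm(
  moves="0.03 0 0.4 0 0 0 0.6; 0.03 0 0.75 0 0 0 0.6; 0.03 0 1 0 0 0 0.6; 0.03 0 1 0 0 0 0.6; 0.03 0 1 0 0 0 0.6; 0.03 0 1 0 0 0 0.2; 0.03 0 1 0 0 0 0.2; 0.03 0 1 0 0 0 0.2; 0.03 0 1 0 0 0 0.2",
)

```text
time: 14.85
position: [0.5585, 0.1237, 0.0385]
tool_rot: [0.707, 0.707, 0.001, 0.001]
ft_force: [1.2, 0.1, -0.4]
grip_width: 0.0281
grip_force: 0.2
```

>>> move_arm(
  moves="0 0 -0.4 0 0 0 0.2; 0 0 -0.8 0 0 0.1 0.2; 0 0 -1 0 0 0.136 0.2; 0 0 -1 0 0 0.136 0.2; 0 0 -1 0 0 0.136 0.2",
)

```text
time: 15.35
position: [0.5574, 0.1237, 0.1374]
tool_rot: [0.778, 0.628, -0.0, -0.0]
ft_force: [-0.4, -0.2, -1.3]
grip_width: 0.0274
grip_force: 25.0
```

```bash
python3 -c "
from h import *
plan(487.7,-320,135,-12.2)"
```

```text
t 15.35 pos [557.4 123.7 137.4] shift [-4.484  0.254  0.024] turn [-0.  0.  0.] w 0.027448620980839365
```

>>> move_arm(
  moves="-0.5 0.05 0 0 0 0 0.2; -0.9 0.05 0 0 0 0 0.2; -0.9 0.05 0 0 0 0 0.2",
)

```text
time: 15.65
position: [0.5414, 0.031, 0.1353]
tool_rot: [0.78, 0.626, -0.002, -0.002]
ft_force: [-0.4, 0.2, -1.8]
grip_width: 0.0273
grip_force: 25.0
```

>>> move_arm(
  moves="-0.5 0.05 0 0 0 0 0.2; -0.9 0.05 0 0 0 0 0.2; -0.9 0.05 0 0 0 0 0.2",
)

```text
time: 15.95
position: [0.5282, -0.0578, 0.1358]
tool_rot: [0.78, 0.626, -0.001, -0.001]
ft_force: [0.6, -0.2, -1.2]
grip_width: 0.0272
grip_force: 25.0
```

>>> move_arm(
  moves="-0.5 0.05 0 0 0 0 0.2; -0.9 0.05 0 0 0 0 0.2; -0.9 0.05 0 0 0 0 0.2",
)

```text
time: 16.25
position: [0.5149, -0.1467, 0.1363]
tool_rot: [0.78, 0.626, -0.001, -0.0]
ft_force: [-0.1, 0.4, -0.0]
grip_width: 0.0273
grip_force: 25.0
```

>>> move_arm(
  moves="-0.5 0.05 0 0 0 0 0.2; -0.9 0.05 0 0 0 0 0.2; -0.9 0.05 0 0 0 0 0.2",
)

```text
time: 16.55
position: [0.5012, -0.2358, 0.1365]
tool_rot: [0.78, 0.626, -0.0, 0.001]
ft_force: [1.0, -0.0, -0.9]
grip_width: 0.0273
grip_force: 25.0
```

>>> move_arm(
  moves="-0.5 0.05 0 0 0 0 0.2; -0.88 0.05 0 0 0 0 0.2; -0.88 0.05 0 0 0 0 0.2; -0.88 0.05 0 0 0 0 0.2; -0.88 0.05 0 0 0 0 0.2; -0.88 0.05 0 0 0 0 0.2",
)

```text
time: 17.15
position: [0.4872, -0.3171, 0.137]
tool_rot: [0.778, 0.628, 0.0, -0.001]
ft_force: [0.1, 0.5, -1.5]
grip_width: 0.0274
grip_force: 25.0
```

```bash
python3 -c "
from h import *
plan(487.7,-319,43,-12.2)"
```

```text
t 17.15 pos [ 487.2 -317.1  137. ] shift [-0.019  0.011  0.94 ] turn [-0.001 -0.001  0.001] w 0.02744446160055117
```

>>> move_arm(
  moves="0 0.01 0.3 0 0 0 0.2; 0 0.01 0.6 0 0 0 0.2; 0 0.01 0.8 0 0 0 0.2; 0 0.01 0.94 0 0 0 0.2; 0 0.01 0.94 0 0 0 0.2; 0 0.01 0.94 0 0 0 0.2; 0 0.01 0.94 0 0 0 0.5; 0 0.01 0.94 0 0 0 0.5; 0 0.01 0.94 0 0 0 0.5; 0 0.01 0.94 0 0 0 0.5",
)

```text
time: 18.15
position: [0.4883, -0.3199, 0.0441]
tool_rot: [0.779, 0.627, 0.0, 0.0]
ft_force: [0.1, -0.5, 0.5]
grip_width: 0.0424
grip_force: 0.0
```

>>> move_arm(
  moves="0 0 -0.3 0 0 0 0.5; 0 0 -0.7 0 0 0 0.5; 0 0 -0.9 0 0 0 0.6; 0 0 -0.9 0 0 -0.136 0.6; 0 0 -0.9 0 0 -0.136 0.6; 0 0 -0.9 0 0 -0.136 0.6",
)

```text
time: 18.75
position: [0.4881, -0.3197, 0.1341]
tool_rot: [0.707, 0.707, 0.0, 0.0]
ft_force: [0.2, -0.8, -0.4]
grip_width: 0.052
grip_force: 0.0
```

>>> move_arm(
  moves="0.5 0.18 0 0 0 0 0.6; 0.84 0.28 0 0 0 0 0.6; 0.84 0.28 0 0 0 0 0.6",
)

```text
time: 19.05
position: [0.5159, -0.2309, 0.1331]
tool_rot: [0.706, 0.708, 0.0, -0.002]
ft_force: [-1.5, -1.0, -0.2]
grip_width: 0.0523
grip_force: 0.0
```

>>> move_arm(
  moves="0.5 0.18 0 0 0 0 0.6; 0.84 0.28 0 0 0 0 0.6; 0.84 0.28 0 0 0 0 0.6",
)

```text
time: 19.35
position: [0.5444, -0.148, 0.1333]
tool_rot: [0.706, 0.708, 0.0, -0.001]
ft_force: [-0.4, 0.1, 0.7]
grip_width: 0.0522
grip_force: 0.0
```

>>> move_arm(
  moves="0.5 0.18 0 0 0 0 0.6; 0.84 0.28 0 0 0 0 0.6; 0.84 0.28 0 0 0 0 0.6; 0.84 0.28 0 0 0 0 0.6; 0.84 0.28 0 0 0 0 0.6",
)

```text
time: 19.85
position: [0.5721, -0.0693, 0.1335]
tool_rot: [0.708, 0.706, -0.0, 0.0]
ft_force: [-0.3, -0.5, 0.3]
grip_width: 0.0521
grip_force: 0.0
```

```bash
python3 -c "
from h import *
from rig import robot
c=robot.camera('top');s=robot.camera('side')
cv2.imwrite('pics/w4.png',np.hstack([cv2.resize(s['image'][260:390,320:510],(400,270)),cv2.resize(c['image'][165:260,388:488],(390,270))])[:,:,::-1])
cv2.imwrite('pics/t4.png',c['image'][:,:,::-1])
plan(578.5,17.5,130,15.4)"
```

```text
t 19.95 pos [572.1 -69.5 133.5] shift [0.87  0.062 0.035] turn [-0.     0.    -0.173] w 0.052136578353105714
```

View pics/w4.png

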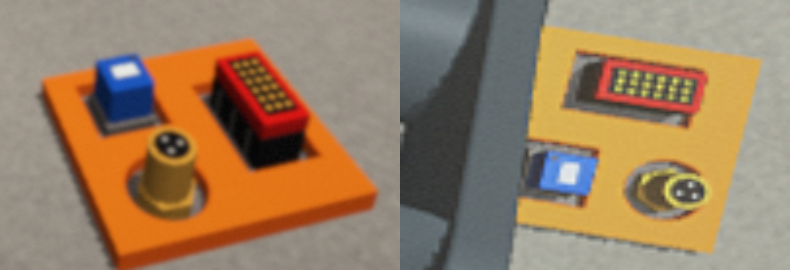

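The side crop shows all three in their pockets. The sensor disc is at side (401.7,331.3) and top (462.4,231.9); I'll check its height, and the plug's, by two-view triangulation.

```bash
python3 - <<'E'
from h import *
import pickle
d=pickle.load(open('c0.pkl','rb'))
def P(c):
    return c["intrinsics"]@np.diag([1,-1,-1.])@c["extrinsics"][:3]
def px(s,t):
    su,sv=320+s[0]*190/400,260+s[1]*130/270; tu,tv=388+(t[0]-400)*100/390,165+t[1]*95/270
    X=cv2.triangulatePoints(P(d["side"]),P(d["top"]),np.array([su,sv]),np.array([tu,tv])).ravel();return X[:3]/X[3]
M=np.array([[np.cos(.213),-np.sin(.213)],[np.sin(.213),np.cos(.213)]])
for n,s,t in(("sensor",(172,148),(689,190)),("plug",(262,88),(655,82)),("relay",(124,71),(568,174))):
    X=px(s,t)*1000;print(n,X.round(1),"tray",(M@(X[:2]-[530,-294.5])).round(1))
E
```

```text
sensor [ 487.1 -323.1   48.4] tray [-35.9 -37. ]
plug [ 570.6 -307.1   43.5] tray [42.4 -3.7]
relay [ 500.  -256.3   45.8] tray [-37.4  31. ]
```

All three tops are at the right heights (expected 50/46/46 mm) and within 4 mm of their pocket centres. Next, the white plug.

>>> move_arm(
  moves="0.5 0.06 0.03 0 0 -0.08 0.7; 0.86 0.06 0.03 0 0 -0.173 0.7; 0.86 0.06 0.03 0 0 -0.173 0.7; 0.86 0.06 0.03 0 0 -0.173 0.7; 0.86 0.06 0.03 0 0 -0.173 0.7; 0.86 0.06 0.03 0 0 -0.173 0.7",
)

```text
time: 20.55
position: [0.5785, 0.0167, 0.1306]
tool_rot: [0.606, 0.795, -0.0, 0.0]
ft_force: [0.2, 0.2, 0.0]
grip_width: 0.0607
grip_force: 0.0
```

```bash
python3 -c "
from h import *
from rig import robot
cv2.imwrite('pics/w5.png',robot.camera('wrist')['image'][:,:,::-1])
plan(578.5,17.5,31,15.4)"
```

```text
t 20.6 pos [578.5  16.8 130.6] shift [0.007 0.002 0.996] turn [0. 0. 0.] w 0.060521090112959926
```

View pics/w5.png

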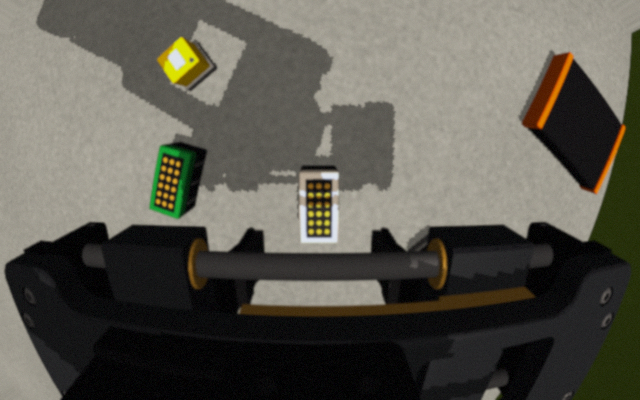

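The white plug at (319,205) is centred and square to the fingers; gripping it.

>>> move_arm(
  moves="0.01 0 0.4 0 0 0 0.7; 0.01 0 0.75 0 0 0 0.7; 0.01 0 1 0 0 0 0.7; 0.01 0 1 0 0 0 0.7; 0.01 0 1 0 0 0 0.7; 0.01 0 1 0 0 0 0.2; 0.01 0 1 0 0 0 0.2; 0.01 0 1 0 0 0 0.2; 0.01 0 1 0 0 0 0.2; 0.01 0 1 0 0 0 0.2",
)

```text
time: 21.6
position: [0.5784, 0.0193, 0.0312]
tool_rot: [0.605, 0.796, 0.0, 0.0]
ft_force: [-0.3, -0.1, 2.5]
grip_width: 0.0316
grip_force: 25.0
```

>>> move_arm(
  moves="0 0 -0.4 0 0 0 0.2; 0 0 -0.8 0 0 0 0.2; 0 0 -1 0 0 0.049 0.2; 0 0 -1 0 0 0.049 0.2; 0 0 -1 0 0 0.049 0.2",
)

```text
time: 22.1
position: [0.5777, 0.0193, 0.1304]
tool_rot: [0.635, 0.773, -0.0, -0.0]
ft_force: [0.1, -0.2, -0.7]
grip_width: 0.0319
grip_force: 25.0
```

```bash
python3 -c "
from h import *
plan(569,293.7,130,11)"
```

```text
t 22.1 pos [577.7  19.3 130.4] shift [2.708 0.448 0.004] turn [-0.     0.     0.002] w 0.03187450320562767
```

>>> move_arm(
  moves="0.5 0.15 0 0 0 0 0.2; 0.9 0.15 0 0 0 0 0.2; 0.9 0.15 0 0 0 0 0.2",
)

```text
time: 22.4
position: [0.5721, 0.1148, 0.1282]
tool_rot: [0.633, 0.774, -0.001, -0.003]
ft_force: [-0.8, -0.9, -0.6]
grip_width: 0.0319
grip_force: 25.0
```

>>> move_arm(
  moves="0.5 0.15 0 0 0 0 0.2; 0.9 0.15 0 0 0 0 0.2; 0.9 0.15 0 0 0 0 0.2",
)

```text
time: 22.7
position: [0.5703, 0.2056, 0.1284]
tool_rot: [0.633, 0.774, -0.001, -0.002]
ft_force: [-0.9, 0.1, -0.1]
grip_width: 0.032
grip_force: 25.0
```

>>> move_arm(
  moves="0.5 0.15 0 0 0 0 0.2; 0.91 0.15 0 0 0 0 0.2; 0.91 0.15 0 0 0 0 0.2; 0.91 0.15 0 0 0 0 0.2; 0.91 0.15 0 0 0 0 0.2; 0.91 0.15 0 0 0 0 0.2; 0.91 0.15 0 0 0 0 0.2",
)

```text
time: 23.4
position: [0.5702, 0.2923, 0.1304]
tool_rot: [0.636, 0.772, -0.0, -0.0]
ft_force: [-0.2, 0.3, 0.6]
grip_width: 0.0318
grip_force: 25.0
```

```bash
python3 -c "
from h import *
plan(569,295,36,11)"
```

```text
t 23.4 pos [570.2 292.3 130.4] shift [ 0.029 -0.006  0.944] turn [-0.  0.  0.] w 0.03177454264575011
```

>>> move_arm(
  moves="0.02 -0.01 0.3 0 0 0 0.2; 0.02 -0.01 0.6 0 0 0 0.2; 0.02 -0.01 0.8 0 0 0 0.2; 0.02 -0.01 0.94 0 0 0 0.2; 0.02 -0.01 0.94 0 0 0 0.2; 0.02 -0.01 0.94 0 0 0 0.2; 0.02 -0.01 0.94 0 0 0 0.55; 0.02 -0.01 0.94 0 0 0 0.55; 0.02 -0.01 0.94 0 0 0 0.55; 0.02 -0.01 0.94 0 0 0 0.55",
)

```text
time: 24.4
position: [0.5687, 0.2957, 0.037]
tool_rot: [0.635, 0.772, 0.0, 0.0]
ft_force: [-0.2, 0.3, -0.3]
grip_width: 0.0467
grip_force: 0.0
```

>>> move_arm(
  moves="0 0 -0.3 0 0 0 0.55; 0 0 -0.7 0 0 0 0.55; 0 0 -1 0 0 0 0.6; 0 0 -1 0 0 0 0.6; 0 0 -1 0 0 0 0.6",
)

```text
time: 24.9
position: [0.5687, 0.2957, 0.1374]
tool_rot: [0.635, 0.772, 0.001, 0.0]
ft_force: [-0.4, -0.1, 0.3]
grip_width: 0.0517
grip_force: 0.0
```

```bash
python3 -c "
from h import *
plan(433,107.5,132,53.3)"
```

```text
t 24.9 pos [568.7 295.7 137.4] shift [-1.585 -1.695  0.051] turn [ 0.001  0.    -0.468] w 0.05168646057684697
```

>>> move_arm(
  moves="-0.4 -0.43 0 0 0 0 0.6; -0.8 -0.85 0 0 0 0 0.6; -0.8 -0.85 0 0 0 0 0.6; -0.8 -0.85 0 0 0 0 0.6",
)

```text
time: 25.3
position: [0.4968, 0.1986, 0.1348]
tool_rot: [0.636, 0.772, -0.003, -0.002]
ft_force: [0.2, -0.4, -0.5]
grip_width: 0.052
grip_force: 0.0
```

>>> move_arm(
  moves="-0.4 -0.43 0.05 0 0 -0.09 0.6; -0.78 -0.84 0.05 0 0 -0.18 0.6; -0.78 -0.84 0.05 0 0 -0.27 0.6; -0.78 -0.84 0.05 0 0 -0.36 0.6; -0.78 -0.84 0.05 0 0 -0.468 0.6; -0.78 -0.84 0.05 0 0 -0.468 0.6; -0.78 -0.84 0.05 0 0 -0.468 0.6; -0.78 -0.84 0.05 0 0 -0.468 0.6",
)

```text
time: 26.1
position: [0.4335, 0.1083, 0.1312]
tool_rot: [0.316, 0.949, -0.0, -0.0]
ft_force: [-0.3, 0.2, 0.6]
grip_width: 0.0524
grip_force: 0.0
```

```bash
python3 -c "
from h import *
from rig import robot
cv2.imwrite('pics/w6.png',robot.camera('wrist')['image'][:,:,::-1])
plan(433,107.5,31,53.3)"
```

```text
t 26.15 pos [433.4 108.3 131.3] shift [-0.002 -0.008  1.003] turn [-0.    -0.    -0.001] w 0.05208150565981797
```

View pics/w6.png

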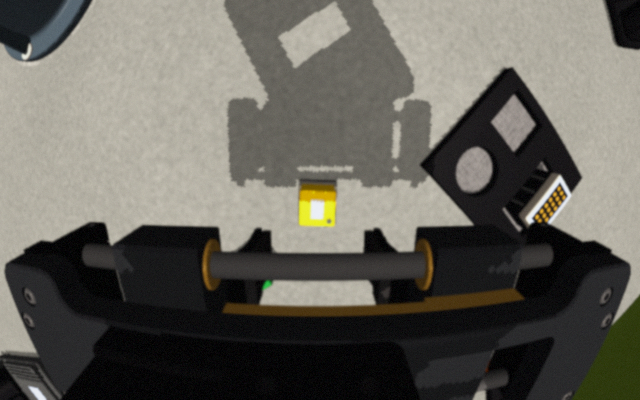

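The yellow relay at (318,205) is centred and square to the fingers, and the white plug at (545,200) is down in the black tray. Gripping.

>>> move_arm(
  moves="0 -0.01 0.4 0 0 0 0.6; 0 -0.01 0.75 0 0 0 0.6; 0 -0.01 1 0 0 0 0.6; 0 -0.01 1 0 0 0 0.6; 0 -0.01 1 0 0 0 0.6; 0 -0.01 1 0 0 0 0.2; 0 -0.01 1 0 0 0 0.2; 0 -0.01 1 0 0 0 0.2; 0 -0.01 1 0 0 0 0.2; 0 -0.01 1 0 0 0 0.2",
)

```text
time: 27.15
position: [0.4331, 0.1072, 0.0324]
tool_rot: [0.315, 0.949, 0.0, 0.001]
ft_force: [-0.9, 0.6, 8.1]
grip_width: 0.0296
grip_force: 24.8
```

>>> move_arm(
  moves="0 0 -0.4 0 0 0 0.2; 0 0 -0.8 0 0 0.09 0.2; 0 0 -1 0 0 0.18 0.2; 0 0 -1 0 0 0.27 0.2; 0 0 -1 0 0 0.36 0.2; 0 0 -1 0 0 0.47 0.2; 0 0 -1 0 0 0.47 0.2; 0 0 -1 0 0 0.47 0.2",
)

```text
time: 27.95
position: [0.4324, 0.1071, 0.1316]
tool_rot: [0.635, 0.772, -0.0, -0.0]
ft_force: [-0.0, 0.1, -0.1]
grip_width: 0.0298
grip_force: 24.8
```

```bash
python3 -c "
from h import *
plan(488,312.5,132,11)"
```

```text
t 27.95 pos [432.4 107.1 131.6] shift [ 1.908  0.94  -0.004] turn [-0.     0.     0.001] w 0.029752471931527122
```

>>> move_arm(
  moves="0.4 0.2 0 0 0 0 0.2; 0.8 0.4 0 0 0 0 0.2; 0.96 0.47 0 0 0 0 0.2; 0.96 0.47 0 0 0 0 0.2",
)

```text
time: 28.35
position: [0.4612, 0.2125, 0.1315]
tool_rot: [0.634, 0.773, 0.001, 0.0]
ft_force: [-0.3, -0.6, -1.8]
grip_width: 0.03
grip_force: 24.8
```

>>> move_arm(
  moves="0.4 0.2 0 0 0 0 0.2; 0.8 0.4 0 0 0 0 0.2; 0.95 0.47 0 0 0 0 0.2; 0.95 0.47 0 0 0 0 0.2; 0.95 0.47 0 0 0 0 0.2; 0.95 0.47 0 0 0 0 0.2; 0.95 0.47 0 0 0 0 0.2",
)

```text
time: 29.05
position: [0.4882, 0.311, 0.1314]
tool_rot: [0.637, 0.771, -0.001, -0.0]
ft_force: [0.4, 0.0, -0.4]
grip_width: 0.0299
grip_force: 24.8
```

```bash
python3 -c "
from h import *
plan(488,312.5,37,11)"
```

```text
t 29.05 pos [488.2 311.  131.4] shift [0.015 0.002 0.944] turn [-0.001  0.    -0.001] w 0.029862448762858085
```

Place it, back off upward and toward the middle, and check.

>>> move_arm(
  moves="0 0 0.3 0 0 0 0.2; 0 0 0.6 0 0 0 0.2; 0 0 0.8 0 0 0 0.2; 0 0 0.94 0 0 0 0.2; 0 0 0.94 0 0 0 0.2; 0 0 0.94 0 0 0 0.2; 0 0 0.94 0 0 0 0.52; 0 0 0.94 0 0 0 0.52; 0 0 0.94 0 0 0 0.52; 0 0 0.94 0 0 0 0.52",
)

```text
time: 30.05
position: [0.4888, 0.3127, 0.0379]
tool_rot: [0.636, 0.771, 0.0, 0.0]
ft_force: [-0.2, 0.1, -0.0]
grip_width: 0.0447
grip_force: 0.0
```

>>> move_arm(
  moves="0 0 -0.3 0 0 0 0.52; 0 0 -0.7 0 0 0 0.52; 0 0 -1 0 0 0 0.6; 0 0 -1 0 0 0 0.6; 0 0 -1 0 0 0 0.6",
)

```text
time: 30.55
position: [0.4888, 0.3126, 0.1383]
tool_rot: [0.636, 0.771, 0.001, 0.0]
ft_force: [-0.3, -0.5, 0.4]
grip_width: 0.0511
grip_force: 0.0
```

>>> move_arm(
  moves="-0.5 0 -0.3 0 0 0 0.6; -1 0 -0.5 0 0 0 0.6; -1 0 -0.5 0 0 0 0.6; -1 0 -0.5 0 0 0 0.6",
)

```text
time: 30.95
position: [0.5077, 0.2128, 0.187]
tool_rot: [0.638, 0.77, -0.0, -0.0]
ft_force: [0.2, -0.2, -0.8]
grip_width: 0.052
grip_force: 0.0
```

>>> move_arm(
  moves="-0.5 0 -0.3 0 0 0 0.6; -1 0 -0.5 0 0 0 0.6; -1 0 -0.5 0 0 0 0.6; -1 0 -0.5 0 0 0 0.6; -1 0 -0.5 0 0 0 0.6; -1 0 -0.5 0 0 0 0.6",
)

```text
time: 31.55
position: [0.5252, 0.1179, 0.2361]
tool_rot: [0.636, 0.772, -0.001, -0.002]
ft_force: [0.7, -0.5, 0.5]
grip_width: 0.0519
grip_force: 0.0
```

```bash
python3 -c "
from h import *
from rig import robot
c=robot.camera('top')['image'];s=robot.camera('side')['image']
cv2.imwrite('pics/w7.png',np.vstack([c[110:280,140:500],cv2.resize(s[140:320,200:420],(360,295))])[:,:,::-1])"
```

```text
(no output)
```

View pics/w7.png

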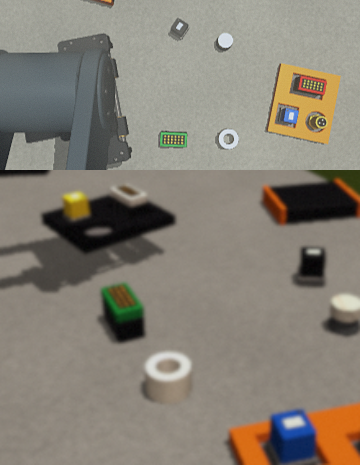

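The spares are at (312,250) and (318,138), unmoved. In the side view, yellow relay and white plug sit in the black tray. I'll clear the arm from the top view and check their heights.

>>> move_arm(
  moves="-0.5 0 0 0 0 0 0.6; -1 0 0 0 0 0 0.6; -1 0 0 0 0 0 0.6; -1 0 0 0 0 0 0.6",
)

```text
time: 32.05
position: [0.5454, 0.0178, 0.237]
tool_rot: [0.637, 0.771, -0.0, -0.001]
ft_force: [0.3, -0.6, -1.7]
grip_width: 0.0519
grip_force: 0.0
```

>>> move_arm(
  moves="-0.5 0 0 0 0 0 0.6; -1 0 0 0 0 0 0.6; -1 0 0 0 0 0 0.6; -1 0 0 0 0 0 0.6; -1 0 0 0 0 0 0.6; -1 0 0 0 0 0 0.6",
)

```text
time: 32.65
position: [0.564, -0.078, 0.2374]
tool_rot: [0.635, 0.772, -0.0, -0.001]
ft_force: [-0.4, 0.1, -0.2]
grip_width: 0.0521
grip_force: 0.0
```

```bash
python3 -c "
from h import *
from rig import robot
t=robot.camera('top');s=robot.camera('side')
P=lambda c:c['intrinsics']@np.diag([1,-1,-1.])@c['extrinsics'][:3]
def cen(c,lo,hi,b):
    x0,y0,x1,y1=b;m=cv2.inRange(cv2.cvtColor(c['image'],cv2.COLOR_RGB2HSV),np.array(lo),np.array(hi))[y0:y1,x0:x1]
    q=np.vstack([k for k in cv2.findContours(m,0,2)[0] if len(k)>3]);r=cv2.minAreaRect(q);print(r);return np.array(r[0])+[x0,y0]
for n,lo,hi,off in(('white',(0,0,170),(180,60,255),(40,0)),('yellow',(22,110,60),(36,255,255),(-36,34))):
    bt=(150,170,232,255);bs=(222,150,312,190)
    a,b=cen(s,lo,hi,bs),cen(t,lo,hi,bt)
    X=cv2.triangulatePoints(P(s),P(t),a,b).ravel();X=X[:3]/X[3]*1000
    w=cast(t,*b,.046)*1000;M=np.array([[.982,.191],[-.191,.982]])
    print(n,a,b,X.round(1),'tray',(M@(w-[529.7,286.4])).round(1))
cv2.imwrite('pics/w8.png',np.vstack([cv2.resize(t['image'][165:260,150:235],(400,300)),cv2.resize(s['image'][140:200,215:315],(400,240))])[:,:,::-1])"
```

```text
((56.21622085571289, 4.202702522277832), (21.536266326904297, 5.589565277099609), 9.462322235107422)
((40.5, 42.0), (84.0, 81.0), 90.0)
white [278.21622086 154.20270252] [190.5 212. ] [544.2 269.8  54.5] tray [-1.1 -8.4]
((24.294118881225586, 10.176471710205078), (13.581995010375977, 14.55213737487793), 75.96376037597656)
((24.872699737548828, 44.973785400390625), (13.228981018066406, 46.26655960083008), 1.3322198390960693)
yellow [246.29411888 160.17647171] [174.87269974 214.9737854 ] [508.9 324.7  25.4] tray [-1.  26.9]
```

View pics/w8.png

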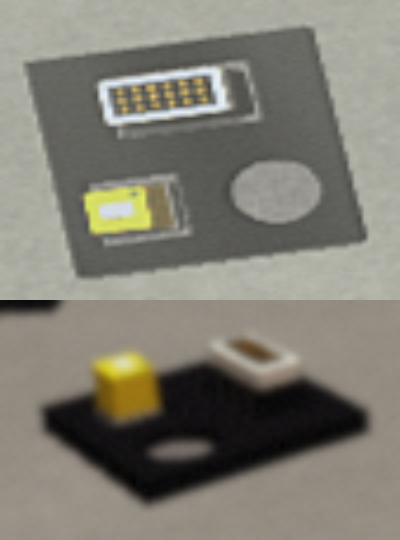

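The mask caught bright floor, so I'll use picked pixels: white plug top (184.4,195.4) / side (279,154.8), yellow relay top (175.1,231.8) / side (246.2,155.3).

```bash
python3 -c "
from h import *
import pickle
d=pickle.load(open('c0.pkl','rb'));t,s=d['top'],d['side']
P=lambda c:c['intrinsics']@np.diag([1,-1,-1.])@c['extrinsics'][:3]
M=np.array([[.982,.191],[-.191,.982]])
for a,b in(((279,154.8),(184.4,195.4)),((246.2,155.3),(175.1,231.8))):
    X=cv2.triangulatePoints(P(s),P(t),np.array(a),np.array(b)).ravel();X=X[:3]/X[3]*1000
    print(X.round(1),(M@(cast(t,*b,.046)*1000-[529.7,286.4])).round(1))"
```

```text
[569.5 294.5  38.7] [38.1 -1.2]
[487.9 309.8  48.1] [-37.9  32.4]
```

Both are centred within 2 mm and fully down, so I'm handing in.

```bash
python3 -c "
from rig import robot
print(robot.hand_in())"
```

```text
the job is handed in; nothing more can be done
None
```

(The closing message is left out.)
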